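Bin the worn-out radio battery

TASK

The tall radio battery pack is worn out: take it to the used-battery box and push it down through the sprung flap in the lid, so that it ends up inside the box and the flap snaps shut behind it. The short pack is still good: leave it standing where it is.

Things in the scene. Friction and masses are not known exactly. Their poses are not given: they have to be found in the camera images.
- tall_pack: The worn-out battery pack: a rigid off-white plastic block standing on end, 28 (x) x 44 (y) x 90 (z) mm, about 0.18 kg, with small brass contacts on a black patch on its top. Origin at the centre of its underside, z up towards the contacts. It stands loose on the bench mat.
- short_pack: The good battery pack: same off-white plastic and the same 28 x 44 mm footprint, but only 50 mm tall, also standing loose on the mat. Origin at the centre of its underside.
- battery_box: Grey metal box fixed to the bench, 150 (x) x 180 (y) x 190 (z) mm, 181 mm deep inside, empty, slippery. Origin: centre of its underside. Mid-lid, at z 190 mm, a mouth 64 mm along x by 124 mm along y, closed by a steel flap. A pack goes in on end, its 44 mm side along the 124 mm; fingers then fit in beside it. A pack standing inside is clear of the flap's swing.
- flap (a joint): Angle of the smooth steel flap (60 x 118 mm) in the mouth, rad: 0 shut, level with the lid; grows as it swings down into the box, stop 1.45. Hinged on the mouth's -x edge (hinge rod on the lid). Sprung shut: a pack's weight alone does not open it, 4 to 6 N in mid-mouth does; a pack in the mouth feels about 3 N sideways. Let go with its top near lid level, the pack slides in by its weight.
Not all that is in view belongs to the job. What is shaped like the short_pack but blue is not meant.

How it is judged:
On the way:
1. the gripper pushes the tall pack down through the mouth, holding the flap open with it (value of joint flap above 0.5 rad and contact force between the fingers and tall_pack above 0.5 N and z of tall_pack in the frame of battery_box between 0.01 and 0.175 m), for 0.05 s.
At the end, for the whole second after the job is handed in: The tall pack lies at rest inside the box, in any position (its origin within the box walls and less than 120 mm above the bench), the flap is shut (below 0.08 rad), and the short pack stands upright (within 0.2 rad) within 20 mm of where it was (x of tall_pack in the frame of battery_box between -0.075 and 0.075 m and y of tall_pack in the frame of battery_box between -0.09 and 0.09 m and z of tall_pack in the frame of battery_box below 0.12 m and value of joint flap below 0.08 rad and linear speed of tall_pack below 0.03 m/s and distance of short_pack from where it was at the start of the episode below 0.02 m and angle between short_pack's own z axis and vertical below 0.2 rad); the robot touches nothing.
It fails at once if the short pack is carried or pushed away (moved more than 40 mm) (distance of short_pack from where it was at the start of the episode above 0.04 m).
It also fails if it takes over 32 s, if anything falls off the work surface, if the arm or the gripper's body presses on something with over 40 N, if the wrist force passes 120 N, or if a joint passes its speed limit or range.

ROBOT

A 6-joint arm with a two-finger parallel gripper is mounted at the origin on the work surface. World frame = base frame: x ahead of the robot, y to its left, z up, the work surface at z = 0. Lengths are in m, angles in rad, forces in N, time in s.
With the tool pointing down it reaches from about 0.425 to 0.95 m from the base axis. Payload 3.5 kg.
Tool frame: the origin (TCP) lies at the very end of the fingers, on their centre line; the grasp point (between the pads) lies 19 mm behind it; z points along the fingers, y is the line along which they close (so a half turn about z gives the same grasp; the last joint's range is limited). The gripper opens to 85 mm and grips with 20 to 120 N. Pads are 22 mm wide; open, the fingers measure 114 mm over their backs; the gripper's body (76 mm by 85 mm) begins 54 mm behind the grasp point. The pads swing forward as they close: fully open they stand 13 mm farther back than shut.
Start: joints at [1.01, 0.286, 1.577, -0, 1.279, -0.15], TCP at [0.27, 0.619, 0.231] pointing down, gripper open.
Joint ranges: [-2.77, 2.77], [-0.9, 2.22], [0.21, 2.48], [-1.53, 4.67], [0.24, 2.81], [-2.84, 2.84]. Speed limits (rad/s): [2.79, 2.79, 3.14, 3.14, 3.14, 3.14].

INTERFACE

Orientations are given as a unit quaternion [w, x, y, z].
In Python, from plant import bot, viewer, job gives the robot as it stands.
- The arm moves only by the tool apply_moves, never from a script. Its argument "increments" is a list of rows, each a list of 7 numbers: the closure, from -1 (fully open) to 1 (shut), then the shift along the tool's x, y, z in units of 40 mm (1.0 is 40 mm), then the turn, a rotation vector about the tool's x, y, z in units of 6 degrees (1.0 is 6 degrees). A call has 1 to 8 rows; each row is the pose to reach, as a shift and turn from the pose commanded when the call began, along the tool's axes at that moment; what a row does not reach only later rows make up. A row lasts 1/12 s, in which the tool goes at most 41.7 mm and 7.16 degrees, less where a joint would pass 70% of its speed; a pose out of reach is approached as far as the arm can. A call with a gripper value outside its range is refused whole. The fingers move at their own pace and stop on an object; "squeeze" is the grip in N (left out, the last holds). Time passes only in rows, so rows that repeat a pose let the fingers close. It gives the time, the measured TCP pose, the force, the opening and the grip force at its end, in the units of the state.
- bot.read_state(): the state, without advancing time (a new reading comes with each control period).
- viewer.snapshot(name): name is "scene" or "top"; returns a dict with "frame" (420x560x3 uint8, red, green, blue), "fx", "fy", "cx", "cy" (pixels), "rvec" (rotation vector, rad) and "tvec" (3), from world to camera coordinates, as OpenCV has them. Camera axes: x right, y down, z forward; pixel columns grow to the right and rows downward; lengths in m; the calibration is good to about 2 mm. A picture is of the moment at which its call begins. There is no depth.
- job.sign_off(): hands the job in; it is judged then, once.
The state is a dict: "clock": time; "joint_positions": joint angles; "joint_vel": joint speeds; "tau": joint torques, N m; "tool_pos": TCP position; "ee_rot": TCP orientation; "force": force on the tool from outside, world axes, zero at the start; "ft_torque": the same for the moment, N m; "finger_gap": finger opening in m; "finger_force": force on a finger pad.
Only numpy, scipy, OpenCV 4.12 (cv2) and the standard library are available. Lean on these libraries where they do the work, as an engineer would, in place of code of your own. Each camera call takes 0.05 s, during which the arm holds its last target. There are 200 camera calls.

## Working session

There is one attempt and no reset: what is moved stays moved. The work goes in short steps, Python scripts to look and compute and a tool call to move; the robot and the scene stay as the last step left them, time stands still between calls to the robot, and variables do not carry over. Pictures are saved under pics/ and viewed, at most 10 in all, crops included, and the job is handed in when it is done.

Besides the shell and the picture viewer there is one more tool, called after "Request:" in YAML: its name, and indented under it one key for each argument. apply_moves: Moves the arm, as the interface text tells. Its arguments: {"type":"object","properties":{"increments":{"type":"array"},"squeeze":{"type":"number"}},"required":["increments"]}

```bash
mkdir -p pics
python3 - <<'E'
from plant import bot, viewer
import cv2,numpy as np
a=viewer.snapshot("scene");b=viewer.snapshot("top")
np.savez('s.npz',a=a['frame'],b=b['frame'])
for n,s in(('scene',a),('top',b)):
    cv2.imwrite(f'pics/{n}0.png',cv2.resize(s['frame'],(784,588))[:,:,::-1])
    print({k:np.round(v,3).tolist() for k,v in s.items() if k!='frame'})
print(bot.read_state())
E
```

```text
{'fx': 406.16, 'fy': 406.16, 'cx': 280.782, 'cy': 215.433, 'rvec': [1.309, 2.256, -0.906], 'tvec': [0.253, -0.229, 1.369]}
{'fx': 466.911, 'fy': 466.911, 'cx': 278.098, 'cy': 208.271, 'rvec': [2.16, -2.139, 0.159], 'tvec': [0.012, 0.542, 1.079]}
{'clock': 0.1, 'joint_positions': array([ 1.01000489e+00,  2.87125975e-01,  1.57805709e+00, -1.02542033e-05,
        1.27858398e+00, -1.50005854e-01]), 'joint_vel': array([-0.00157089, -0.00010067, -0.00352476, -0.00252419, -0.00177213,
        0.00081131]), 'tau': array([ 4.10654920e-04, -4.07294548e+01, -2.93699527e+01, -1.66154109e-04,
        3.40914266e-03,  4.86347432e-06]), 'tool_pos': array([0.26920284, 0.61833923, 0.23003854]), 'ee_rot': array([-3.73703292e-04,  2.03950141e-01,  9.78980673e-01, -1.02096133e-03]), 'force': array([-0.8839628 ,  0.03395625, -0.88780382]), 'ft_torque': array([ 0.03692418,  0.02563925, -0.02101634]), 'finger_force': 0.0, 'finger_gap': 0.08541087042565215}
```

View pics/scene0.png

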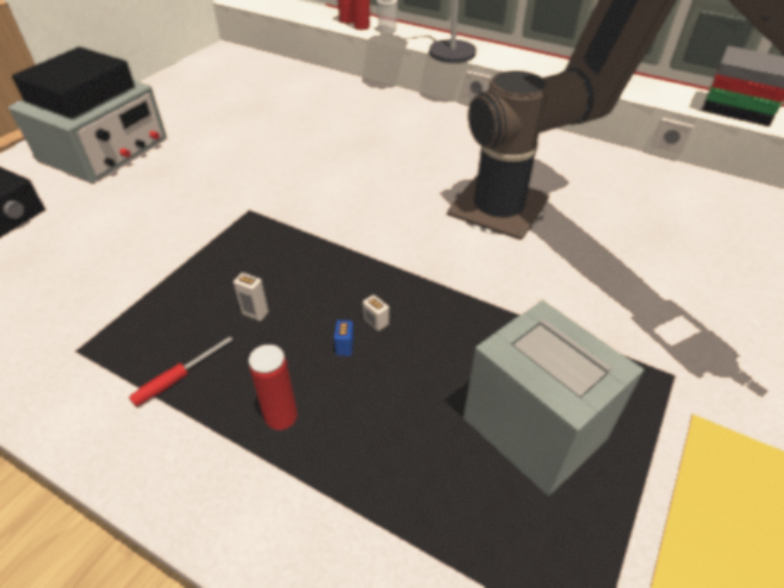

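View pics/top0.png

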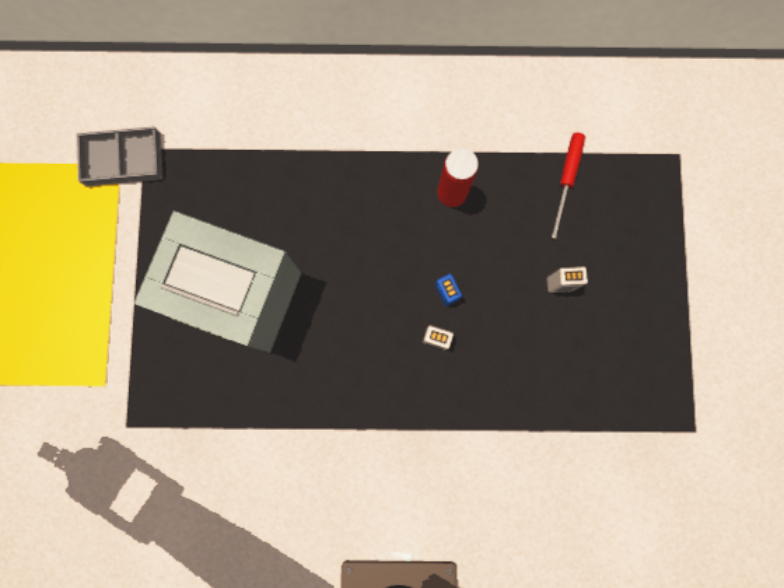

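```bash
cat > h.py <<'E'
import cv2,numpy as np
def ray(s,uv,z):
    R=cv2.Rodrigues(np.array(s['rvec'],float))[0];t=np.array(s['tvec'],float).ravel()
    d=R.T@np.array([(uv[0]-s['cx'])/s['fx'],(uv[1]-s['cy'])/s['fy'],1]);c=-R.T@t
    return c+d*(z-c[2])/d[2]
E
python3 - <<'E'
from plant import viewer
import cv2,numpy as np
from h import *
s=viewer.snapshot("top");f=s['frame'];hsv=cv2.cvtColor(f,cv2.COLOR_RGB2HSV)
br=cv2.inRange(hsv,(10,90,90),(30,255,255))
for n,(x0,y0,x1,y1),z in(('tall',(385,180,425,215),.09),('short',(295,225,330,255),.05)):
    m=np.zeros_like(br);m[y0:y1,x0:x1]=br[y0:y1,x0:x1]
    p=np.argwhere(m)[:,::-1].astype(np.float32)
    w=np.array([ray(s,q,z)[:2] for q in p],np.float32);r=cv2.minAreaRect(w*1000)
    print(n,len(p),w.mean(0),r)
# box lid corners: flap & lid
g=cv2.inRange(hsv,(30,10,100),(90,90,255));m=np.zeros_like(g);m[145:255,90:215]=g[145:255,90:215]
flap=np.zeros_like(g)
for uv in((125,151),(204,178),(178,246.5),(97,217)): print('lid',uv,ray(s,uv,.19).round(4))
for uv in((128,175.5),(182,193.5),(172,222.5),(117.5,203)): print('flap',uv,ray(s,uv,.19).round(4))
a=cv2.resize(f[140:260,85:225],None,fx=4,fy=4);b=cv2.resize(f[175:225,380:430],(480,480))
cv2.imwrite('pics/crop.png',cv2.cvtColor(cv2.resize(np.hstack([cv2.resize(a,(420,360)),cv2.resize(b,(360,360))]),None,fx=1,fy=1),cv2.COLOR_RGB2BGR))
E
```

```text
tall 62 [ 0.5645936 -0.283586 ] ((564.411376953125, -283.80889892578125), (11.633330345153809, 25.569679260253906), 0.5860365629196167)
short 54 [ 0.46531963 -0.06525556] ((465.2549743652344, -65.2950210571289), (25.062875747680664, 11.323766708374023), 74.55284118652344)
lid (125, 151) [0.6379 0.3404 0.19  ]
lid (204, 178) [0.5819 0.1729 0.19  ]
lid (178, 246.5) [0.4389 0.2213 0.19  ]
lid (97, 217) [0.4978 0.3901 0.19  ]
flap (128, 175.5) [0.5855 0.3312 0.19  ]
flap (182, 193.5) [0.5486 0.2174 0.19  ]
flap (172, 222.5) [0.488  0.2356 0.19  ]
flap (117.5, 203) [0.5274 0.3497 0.19  ]
```

View pics/crop.png

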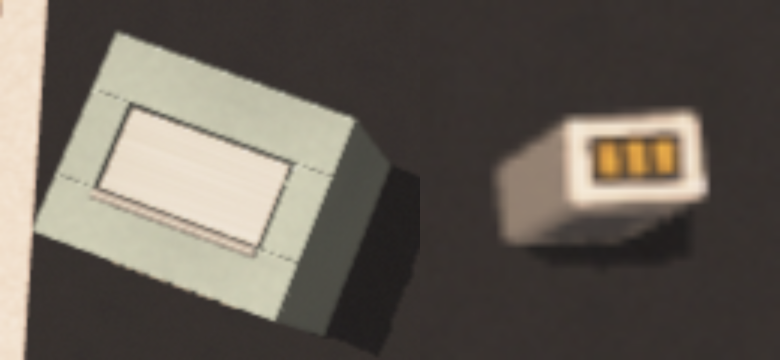

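The crop shows the lid with the hinge rod on the robot side (flap about (95–290, 105–250)). The tall pack's top face is at about (566–706, 110–206), nearly aligned with the world axes.

```bash
cat >> h.py <<'E'
from scipy.spatial.transform import Rotation as Ro
def go(st,p,yaw):
    """increments to p with tool down, tool y axis at world-y rotated by yaw deg"""
    q=st['ee_rot'];R=Ro.from_quat([q[1],q[2],q[3],q[0]])
    T=Ro.from_euler('z',yaw,degrees=True)*Ro.from_matrix([[-1,0,0],[0,1,0],[0,0,-1]])
    print('d',(R.inv().apply(np.array(p)-st['tool_pos'])/.04).round(3).tolist(),'r',np.degrees((R.inv()*T).as_rotvec()).round(2)/6)
E
python3 - <<'E'
from plant import viewer,bot
from h import *
s=viewer.snapshot("top");f=s['frame'];hsv=cv2.cvtColor(f,cv2.COLOR_RGB2HSV)
m=cv2.inRange(f,(170,160,150),(255,255,255));roi=np.zeros_like(m);roi[183:210,394:425]=m[183:210,394:425]
br=cv2.inRange(hsv,(10,90,90),(30,255,255));
p=np.argwhere(roi|(br&0))[:,::-1].astype(np.float32)
w=np.array([ray(s,q,.09)[:2] for q in p],np.float32)*1000;print(len(p),cv2.minAreaRect(w))
for uv in((400.3,191.7),(418.5,190.3),(419.7,202.5),(401.1,203.6)):print(ray(s,uv,.09).round(4))
st=bot.read_state();go(st,(.46,.25,.33),0);go(st,(.565,-.284,.2),0)
E
```

```text
123 ((563.584228515625, -282.86627197265625), (26.23259925842285, 43.77009963989258), 4.426172733306885)
[ 0.5754 -0.263   0.09  ]
[ 0.5791 -0.305   0.09  ]
[ 0.5507 -0.3068  0.09  ]
[ 0.5477 -0.264   0.09  ]
d [-8.049, -6.546, -2.481] r [-0.01333333 -0.005      -3.92333333]
d [-15.788, -17.732, 0.784] r [-0.01333333 -0.005      -3.92333333]
```

Request:
apply_moves:
  increments:
    - [-1,0,0,-1,0,0,0]
    - [-1,-0.5,-0.5,-2,0,0,0]
    - [-1,-8,-6.5,-2.5,0,0,0]
    - [-1,-8,-6.5,-2.5,0,0,0]
    - [-1,-8,-6.5,-2.5,0,0,0]
    - [-1,-8,-6.5,-2.5,0,0,0]
    - [-1,-8,-6.5,-2.5,0,0,0]
    - [-1,-8,-6.5,-2.5,0,0,0]

```text
clock: 0.87
tool_pos: [0.3947, 0.3738, 0.322]
ee_rot: [0.0, 0.204, 0.979, -0.0]
force: [1.4, 0.8, -0.7]
finger_gap: 0.0852
finger_force: 0.0
```

Request:
apply_moves:
  increments:
    - [-1,-7,-10,2,0,0,-4.65]
    - [-1,-7,-10,2,0,0,-4.65]
    - [-1,-7,-10,2,0,0,-4.65]
    - [-1,-7,-10,2,0,0,-4.65]
    - [-1,-7,-10,2,0,0,-4.65]
    - [-1,-7,-10,2,0,0,-4.65]
    - [-1,-7,-10,2,0,0,-4.65]
    - [-1,-7,-10,2,0,0,-4.65]

```text
clock: 1.53
tool_pos: [0.4564, 0.0683, 0.2708]
ee_rot: [0.0, -0.038, 0.999, -0.0]
force: [-0.5, -0.3, 0.0]
finger_gap: 0.0855
finger_force: 0.0
```

Run:
```python
from plant import bot
from h import *
st=bot.read_state();print(st['clock'],st['tool_pos'],st['joint_positions'],st['force']);go(st,(.564,-.284,.19),4.4)
```

```text
1.5333 [0.45640624 0.06825789 0.27078899] [-7.19993617e-02 -2.33262115e-01  2.03521446e+00  5.61379694e-05
  1.33899526e+00 -1.71919524e+00] [-0.47135111 -0.31192491  0.01673202]
d [-2.009, -8.986, 2.021] r [-0.          0.00666667 -0.00333333]
```

Request:
apply_moves:
  increments:
    - [-1,-2,-9,2,0,0,0]
    - [-1,-2,-9,2,0,0,0]
    - [-1,-2,-9,2,0,0,0]
    - [-1,-2,-9,2,0,0,0]
    - [-1,-2,-9,2,0,0,0]
    - [-1,-2,-9,2,0,0,0]
    - [-1,-2,-9,2,0,0,0]
    - [-1,-2,-9,2,0,0,0]

```text
clock: 2.2
tool_pos: [0.5514, -0.2436, 0.1997]
ee_rot: [-0.0, -0.038, 0.999, 0.0]
force: [0.1, 0.6, 0.4]
finger_gap: 0.0856
finger_force: 0.0
```

Request:
apply_moves:
  increments:
    - [-1,0,-1,0,0,0,0]
    - [-1,0,-1,0,0,0,0]
    - [-1,0,-1,0,0,0,0]
    - [-1,0,-1,0,0,0,0]

```text
clock: 2.53
tool_pos: [0.5541, -0.2811, 0.2]
ee_rot: [-0.0, -0.038, 0.999, 0.001]
force: [-0.6, -0.5, -0.3]
finger_gap: 0.0855
finger_force: 0.0
```

Run:
```python
from plant import bot,viewer
from h import *
st=bot.read_state();print(st['clock'],st['tool_pos'],st['force']);go(st,(.564,-.284,.055),4.4)
for n in('scene','top'):
    f=viewer.snapshot(n)['frame'];c=f[150:260,120:280] if n=='scene' else f[130:240,340:500]
    cv2.imwrite(f'pics/{n}1.png',cv2.resize(c,None,fx=4,fy=4)[:,:,::-1])
```

```text
2.5333 [ 0.55405165 -0.28113026  0.19998663] [-0.61095122 -0.45457465 -0.25796695]
d [-0.245, -0.094, 3.624] r [ 0.01       -0.005      -0.01166667]
```

View pics/scene1.png

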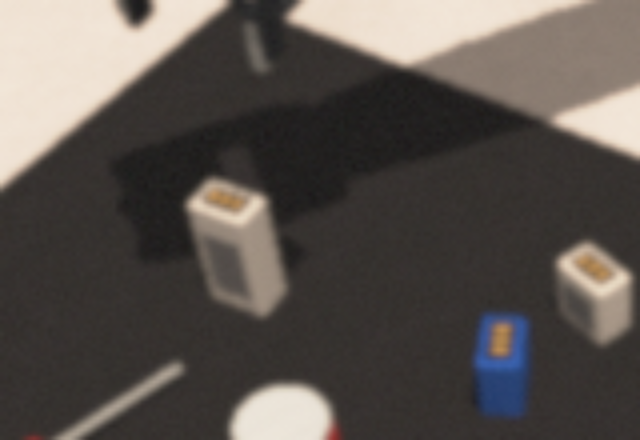

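The scene view shows the open fingers above the tall pack (its top at about (227,200) in the crop) with nothing in the way. Next I align and descend.

Request:
apply_moves:
  increments:
    - [-1,-0.25,-0.08,0.5,0,0,0]
    - [-1,-0.25,-0.08,1.0,0,0,0]
    - [-1,-0.25,-0.08,1.6,0,0,0]
    - [-1,-0.25,-0.08,2.2,0,0,0]
    - [-1,-0.25,-0.08,2.8,0,0,0]
    - [-1,-0.25,-0.08,3.4,0,0,0]
    - [-1,-0.25,-0.08,3.7,0,0,0]
    - [-1,-0.25,-0.08,3.7,0,0,0]

```text
clock: 3.3
tool_pos: [0.5626, -0.2811, 0.049]
ee_rot: [-0.003, -0.039, 0.999, 0.002]
force: [0.1, 1.1, -0.1]
finger_gap: 0.0852
finger_force: 0.0
```

Request:
apply_moves:
  increments:
    - [0.6,0,0,0,0,0,0]
    - [0.6,0,0,0,0,0,0]
    - [0.6,0,0,0,0,0,0]
    - [0.6,0,0,0,0,0,0]
    - [0.6,0,0,0,0,0,0]
    - [0.6,0,0,0,0,0,0]
    - [0.6,0,0,0,0,0,0]
    - [0.6,0,0,0,0,0,0]
  squeeze: 70

```text
clock: 3.97
tool_pos: [0.5658, -0.2844, 0.0548]
ee_rot: [0.001, -0.038, 0.999, -0.001]
force: [-1.7, 2.3, 7.3]
finger_gap: 0.0433
finger_force: 71.0
```

Request:
apply_moves:
  increments:
    - [0.6,0,0,-0.4,0,0,0]
    - [0.6,0,0,-1.2,0,0,0]
    - [0.6,0,0,-2,0,0,0]
    - [0.6,0,0,-3,0,0,0]
    - [0.6,0,0,-4,0,0,0]
    - [0.6,0,0,-5,0,0,0]
    - [0.6,0,0,-6,0,0,0]
    - [0.6,0,0,-6,0,0,0]

```text
clock: 4.63
tool_pos: [0.5676, -0.2862, 0.3042]
ee_rot: [0.007, -0.038, 0.999, -0.006]
force: [0.8, -0.3, 1.2]
finger_gap: 0.0431
finger_force: 71.3
```

Run:
```python
from plant import bot,viewer
from h import *
st=bot.read_state();print(st['clock'],st['tool_pos'],st['finger_gap'],st['force']);go(st,(.538,.2825,.31),-18.6)
s=viewer.snapshot('scene');f=s['frame']
cv2.imwrite('pics/scene2.png',cv2.resize(f[60:260,120:390],None,fx=2.8,fy=2.8)[:,:,::-1])
```

```text
4.6333 [ 0.56756344 -0.28622395  0.30421027] 0.04306025170461934 [ 0.77406398 -0.28073367  1.16414883]
d [-0.347, 14.23, -0.314] r [-0.08833333  0.15666667  3.82666667]
```

View pics/scene2.png

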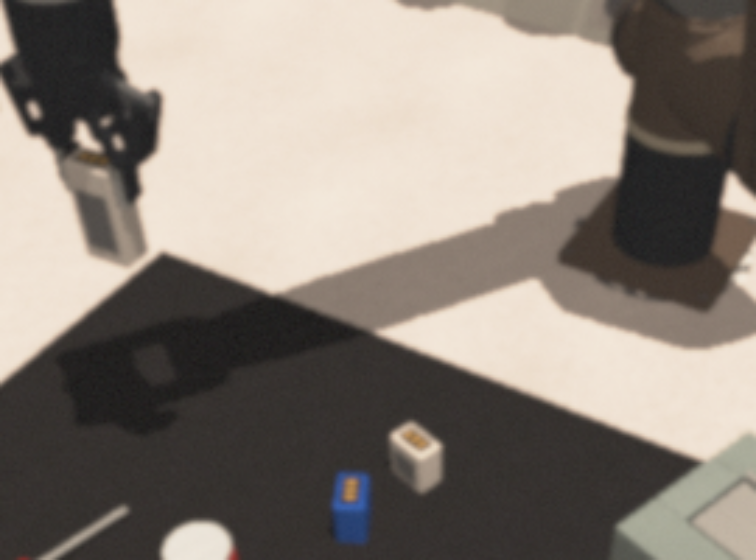

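The pack is held upright at about (100,205) in the crop, and the short pack is untouched at (415,455). Next I carry it to the box.

Request:
apply_moves:
  increments:
    - [0.6,0,1,0,0,0,0.5]
    - [0.6,0,2,-0.1,0,0,1]
    - [0.6,-0.1,3,-0.2,0,0,1.5]
    - [0.6,-0.1,4,-0.2,0,0,2]
    - [0.6,-0.2,5,-0.3,0,0,2.5]
    - [0.6,-0.2,6,-0.3,0,0,3]
    - [0.6,-0.2,7,-0.3,0,0,3.5]
    - [0.6,-0.2,7.5,-0.3,0,0,3.8]

```text
clock: 5.35
tool_pos: [0.548, 0.0198, 0.3021]
ee_rot: [-0.002, 0.16, 0.987, 0.001]
force: [0.4, 0.1, -0.6]
finger_gap: 0.0432
finger_force: 71.6
```

Run:
```python
from plant import bot
from h import *
st=bot.read_state();print(st['clock'],st['tool_pos']);go(st,(.538,.2825,.31),-18.6)
```

```text
5.35 [0.54799432 0.01978276 0.30214172]
d [2.312, 6.153, -0.182] r [ 0.00833333 -0.03833333  0.03166667]
```

Request:
apply_moves:
  increments:
    - [0.6,0.4,1,-0.1,0,0,0]
    - [0.6,0.8,2,-0.2,0,0,0]
    - [0.6,1.2,3,-0.2,0,0,0]
    - [0.6,1.6,4,-0.2,0,0,0]
    - [0.6,2,5,-0.2,0,0,0]
    - [0.6,2.2,5.8,-0.2,0,0,0]
    - [0.6,2.2,5.8,-0.2,0,0,0]
    - [0.6,2.2,5.8,-0.2,0,0,0]

```text
clock: 6.02
tool_pos: [0.5383, 0.2654, 0.3096]
ee_rot: [-0.002, 0.158, 0.987, -0.001]
force: [0.9, -0.7, -2.6]
finger_gap: 0.0432
finger_force: 72.0
```

Run:
```python
from plant import bot,viewer
from h import *
st=bot.read_state();print(st['clock'],st['tool_pos']);go(st,(.538,.2825,.27),-18.6)
a=viewer.snapshot('scene')['frame'][120:360,290:510];b=viewer.snapshot('top')['frame'][110:280,60:260]
cv2.imwrite('pics/box3.png',np.hstack([cv2.resize(a,(396,432)),cv2.resize(b,(400,340)) if 0 else cv2.resize(b,(400,432))])[:,:,::-1])
```

```text
6.0167 [0.53828807 0.26541241 0.30959725]
d [0.137, 0.406, 0.989] r [-0.02666667 -0.03        0.06333333]
```

View pics/box3.png

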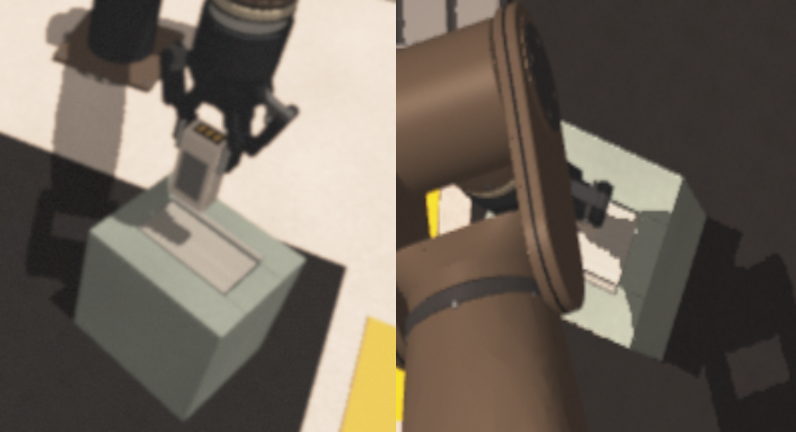

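The pack hangs upright above the flap, whose mouth runs along the pack's wide side. I centre it, then press down.

Request:
apply_moves:
  increments:
    - [0.6,0.1,0.4,0.4,0,0,0]
    - [0.6,0.1,0.4,1,0,0,0]
    - [0.6,0.1,0.4,1,0,0,0]
    - [0.6,0.1,0.4,1,0,0,0]

```text
clock: 6.45
tool_pos: [0.5401, 0.2783, 0.2701]
ee_rot: [-0.002, 0.161, 0.987, -0.001]
force: [-0.2, -0.6, -1.7]
finger_gap: 0.0429
finger_force: 72.2
```

Run:
```python
from plant import bot
from h import *
st=bot.read_state();print(st['clock'],st['tool_pos']);go(st,(.538,.2825,.15),-18.6)
```

```text
6.45 [0.54006394 0.27831512 0.27005881]
d [0.071, 0.093, 3.001] r [-0.03333333 -0.03666667  0.00833333]
```

Request:
apply_moves:
  increments:
    - [0.6,0.07,0.1,0.3,0,0,0]
    - [0.6,0.07,0.1,0.6,0,0,0]
    - [0.6,0.07,0.1,0.9,0,0,0]
    - [0.6,0.07,0.1,1.2,0,0,0]
    - [0.6,0.07,0.1,1.5,0,0,0]
    - [0.6,0.07,0.1,1.7,0,0,0]
    - [0.6,0.07,0.1,1.7,0,0,0]

```text
clock: 7.03
tool_pos: [0.5396, 0.2843, 0.2022]
ee_rot: [0.0, 0.16, 0.987, -0.001]
force: [3.5, -0.4, -0.5]
finger_gap: 0.0434
finger_force: 72.3
```

Run:
```python
from plant import bot,viewer
from h import *
st=bot.read_state();print(st['clock'],st['tool_pos'],st['force']);go(st,(.538,.2825,.15),-18.6)
a=viewer.snapshot('scene')['frame'][150:330,310:470]
cv2.imwrite('pics/box4.png',cv2.resize(a,None,fx=3.3,fy=3.3)[:,:,::-1])
```

```text
7.0333 [0.53960388 0.28425309 0.20220885] [ 3.52835332 -0.43329952 -0.52222425]
d [0.024, -0.053, 1.305] r [-0.01        0.00166667  0.02166667]
```

View pics/box4.png

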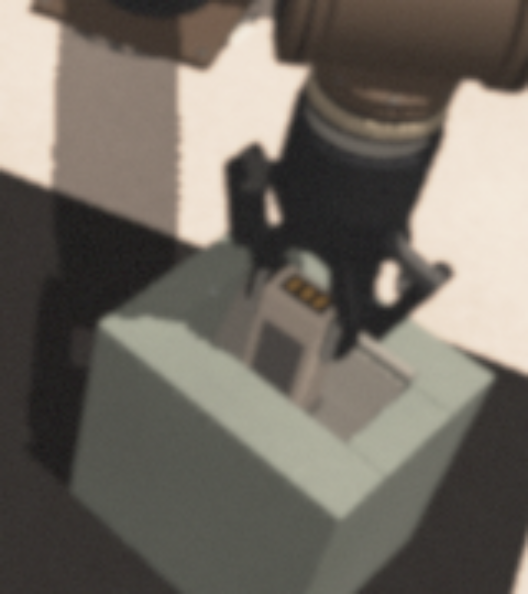

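The flap is open, with the pack centred between its edges and the fingers clear. I continue until the pack's top is at lid level.

Request:
apply_moves:
  increments:
    - [0.6,0,0,0.3,0,0,0]
    - [0.6,0,0,0.6,0,0,0]
    - [0.6,0,0,0.9,0,0,0]
    - [0.6,0,0,1.2,0,0,0]
    - [0.6,0,0,1.35,0,0,0]
    - [0.6,0,0,1.35,0,0,0]

```text
clock: 7.58
tool_pos: [0.5376, 0.2843, 0.1467]
ee_rot: [-0.003, 0.16, 0.987, -0.001]
force: [3.3, -1.9, -3.0]
finger_gap: 0.0432
finger_force: 72.2
```

Request:
apply_moves:
  increments:
    - [-0.3,0,0,0,0,0,0]
    - [-0.3,0,0,0,0,0,0]
    - [-0.3,0,0,0,0,0,0]
    - [-0.3,0,0,0,0,0,0]
    - [-0.3,0,0,0,0,0,0]
    - [-0.3,0,0,0,0,0,0]

```text
clock: 8.08
tool_pos: [0.5417, 0.285, 0.1531]
ee_rot: [0.003, 0.16, 0.987, 0.001]
force: [5.1, -1.5, 1.2]
finger_gap: 0.0554
finger_force: 2.6
```

Run:
```python
from plant import bot,viewer
from h import *
st=bot.read_state();print(st['clock'],st['tool_pos'],st['force'],st['finger_gap'])
a=viewer.snapshot('scene')['frame'][150:330,310:470]
cv2.imwrite('pics/box5.png',cv2.resize(a,None,fx=3.3,fy=3.3)[:,:,::-1])
```

```text
8.0833 [0.54165502 0.28501727 0.15311998] [ 5.08797595 -1.453833    1.17210856] 0.05541720954987921
```

View pics/box5.png

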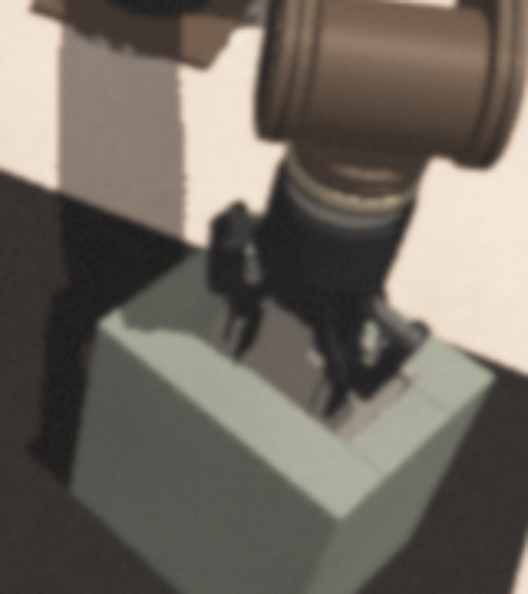

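The pack has dropped out of sight and the flap (about (290,350)) now rests only on the fingers. I withdraw straight up.

Request:
apply_moves:
  increments:
    - [-0.3,0,0,-0.4,0,0,0]
    - [-0.3,0,0,-0.9,0,0,0]
    - [-0.3,0,0,-1.4,0,0,0]
    - [-0.3,0,0,-2,0,0,0]
    - [-0.3,0,0,-3,0,0,0]
    - [-0.3,0,0,-4,0,0,0]
    - [-0.3,0,0,-4.5,0,0,0]
    - [-0.3,0,0,-4.5,0,0,0]

```text
clock: 8.8
tool_pos: [0.5407, 0.2864, 0.3395]
ee_rot: [0.005, 0.16, 0.987, 0.004]
force: [-0.0, 0.6, 0.7]
finger_gap: 0.0553
finger_force: 0.0
```

Request:
apply_moves:
  increments:
    - [-0.3,0,0,0,0,0,0]
    - [-0.3,0,0,0,0,0,0]
    - [-0.3,0,0,0,0,0,0]
    - [-0.3,0,0,0,0,0,0]
    - [-0.3,0,0,0,0,0,0]
    - [-0.3,0,0,0,0,0,0]

```text
clock: 9.3
tool_pos: [0.5391, 0.2848, 0.3291]
ee_rot: [-0.001, 0.16, 0.987, -0.0]
force: [-0.5, 0.4, -0.2]
finger_gap: 0.0554
finger_force: 0.0
```

Run:
```python
from plant import bot,viewer
from h import *
st=bot.read_state();print(st['clock'],st['tool_pos'],st['force'],st['finger_gap'])
a=viewer.snapshot('scene')['frame'][100:400,150:550]
cv2.imwrite('pics/box6.png',cv2.resize(a,None,fx=2,fy=2)[:,:,::-1])
```

```text
9.3 [0.53911232 0.2848125  0.32912865] [-0.47159341  0.40129936 -0.23238659] 0.05544997051500407
```

View pics/box6.png

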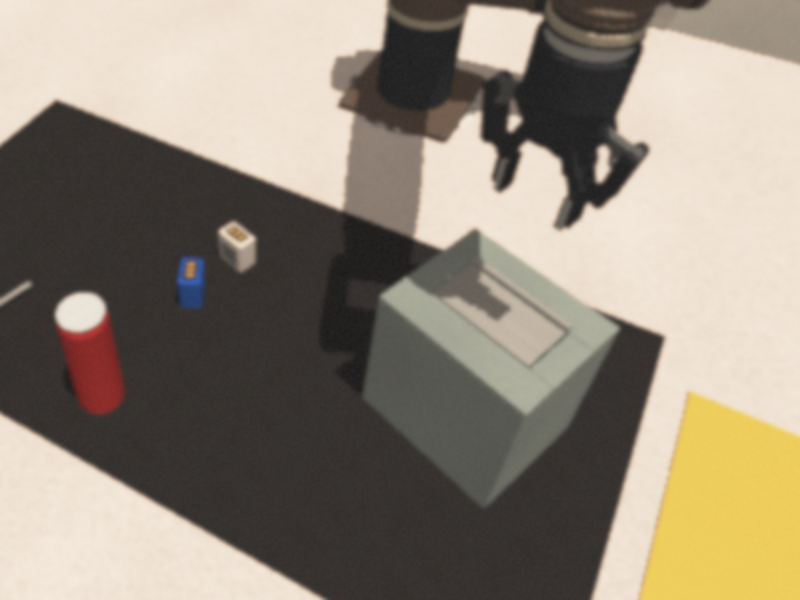

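The flap is shut (about (505,310)), the gripper is empty and clear, and the short pack still stands at (237,247).

```bash
python3 -c "
from plant import job
print(job.sign_off())"
```

```text
the job is handed in; nothing more can be done
None
```

I pushed the tall pack through the flap into the used-battery box and handed the job in at about 9 s. The last picture shows the flap shut, the short pack standing where it was and the gripper clear; the sign-off gave no verdict.

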